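# Gauge the bore of the wider pipe

## Task

Measure the bore of the wider of the two flared steel pipe pieces: pick up the telescoping gauge, lower it upright down the middle of that pipe until its foot stands on the bench and its two spring plungers bear on the wall, and let go of it. Then push the round cap on its top fully down to lock the plungers, lift the gauge straight out and stand it back upright on the steel inspection plate, still locked. Leave both pipes standing where they are.

Things in the scene. Friction and masses are not known exactly. Their poses are not given: they have to be found in the camera images.
- gauge: Telescoping bore gauge, plain steel, 0.39 kg, upright round tool 134 mm tall, at first on the plate. Origin: centre of its flat foot; z up its axis. Heights in mm: head 34 in diameter to 36; two spring plungers along its +y and -y at 24; neck 18 in diameter 44 to 66; grip 24 in diameter 70 to 118 (grasp it here from above); dark lock cap 26 in diameter 124 to 134.
- gauge_lock (a joint): Lock cap on the gauge's top: 0 = up, plungers free; pressed straight down it clamps the plungers where they are; it stops fully down at about 0.005 m (5 mm) and stays down by itself. It needs about 2 N to move; push it on to its stop with about 5 to 15 N.
- tip_l (a point): Round tip of the 9 mm plunger on the gauge's +y side. Springs (1 to 2 N each) push both out, to 68 mm tip to tip when free, 38 mm when fully pressed in; a pipe's flare presses them in by itself as the gauge is lowered. The distance between the tips is the reading.
- tip_r (a point): Outer tip of the plunger on the gauge's -y side.
- wide_pipe: The wider of two loose flared steel pipe pieces standing on the bench, flare up, open at both ends, 62 mm tall, 0.9 kg. Bore 56 mm, outside 68 mm, straight up to z = 42 mm, then flaring to a mouth 88 mm wide inside, 100 mm outside. Origin at the centre of its underside, on the bench; z up along the bore.
- narrow_pipe: The narrower pipe piece, not to be gauged: same shape and height (62 mm), bore 42 mm, 54 mm outside, mouth 74 mm inside, 86 mm outside. Origin at the centre of its underside; z up.
- plate: Low square steel inspection plate, 100 x 100 x 12 mm, fixed on the bench on rubber feet; the gauge starts on it and goes back on it. Origin at the centre of its underside, so its top is 12 mm above the origin.
There are look-alikes about, which are no part of the job. Leave any purple look-alike of the gauge alone.

How it is judged:
By the outcome, as a careful person would: the job done as asked, in the order asked, and still so for the second after the job is handed in, with the robot touching nothing.
It also fails if it takes over 72 s, if anything falls off the work surface, if the arm or the gripper's body presses on something with over 40 N, if the wrist force passes 120 N, or if a joint passes its speed limit or range.

## Robot

A 6-joint arm with a two-finger parallel gripper is mounted at the origin on a cart in front of the work surface, level with it; the furniture and walls round the work are solid. World frame = base frame: x ahead of the robot, y to its left, z up, the work surface at z = 0. Lengths are in mm, angles in rad, forces in N, time in s.
With the tool pointing down it reaches from about 350 to 775 mm from the base axis. Payload 7.3 kg.
Tool frame: the origin (TCP) lies midway between the tips of the shut fingers; the grasp point (between the pads) lies 19 mm behind it; z points along the fingers, y is the line along which they close (so a half turn about z gives the same grasp; the last joint's range is limited). The gripper opens to 92 mm and grips with 3 to 60 N. Pads are 19 mm wide; open, the fingers measure 130 mm over their backs; the gripper's body (75 mm by 190 mm) begins 47 mm behind the grasp point.
Start: joints at [-0.146, 0.342, 1.524, -0, 1.275, -0.146], TCP at [525.019, 0.019, 226.741] pointing down, gripper open.
Joint ranges: [-2.53, 2.53], [-0.77, 2.02], [0.04, 2.7], [-1, 4.14], [0.28, 2.66], [-3.11, 3.11]. Speed limits (rad/s): [2.57, 2.57, 3.14, 3.14, 3.14, 3.14].

## Interface

Orientations are given as [roll, pitch, yaw] about the fixed x, y, z axes, in that order (R = Rz(yaw) Ry(pitch) Rx(roll)).
In Python, from plant import get_obs, capture, camera_model, close_job, search_frame, regions_of, pinpoint gives the robot as it stands. The module is installed in compiled form; this text tells all that it offers.
- The arm moves only by the shell command python3 -m pendant 'ROWS'. ROWS is JSON, one flat list of numbers, 7 for each row, row after row: the shift along the tool's x, y, z in units of 30 mm (1.0 is 30 mm), then the turn, a rotation vector about the tool's x, y, z in units of 4 degrees (1.0 is 4 degrees), then the closure, from -1 (fully open) to 1 (shut), so that 0 is half open. In form: [dx, dy, dz, wx, wy, wz, gripper, dx, dy, dz, wx, wy, wz, gripper, ...]. A call has 1 to 12 rows; each row shifts and turns the commanded pose from where the row before left it, along the tool's axes as they then stand; what a row does not reach is not made up. A row lasts 1/10 s, in which the tool goes at most 50 mm and 8.59 degrees, less where a joint would pass 70% of its speed; a pose out of reach is approached as far as the arm can. A call with a number of a shift or a turn outside -1 to 1 is refused whole. A call with a gripper value outside its range is refused whole. The fingers move at their own pace and stop on an object; the grip force is fixed at half the most. Time passes only in rows, so rows that do not move let the fingers close. It gives the time, the measured TCP pose, the force, the opening and the grip force at its end, in the units of the state.
- get_obs(): the state, without advancing time (a new reading comes with each control period).
- capture(name): name is "scene" or "side" or "wrist"; returns the picture (384x512x3 uint8, red, green, blue); there is no depth.
- camera_model(name): a dict with "fov_y" (degrees; the focal length in pixels is half the picture's height over the tangent of half this angle, whatever the lens; pixels are square), "cx", "cy" (the principal point, pixels), "pose" (4x4, takes a point from camera to world coordinates). Camera axes: x right, y up, looking along -z (the intrinsics and any distortion apply to the point x, -y, -z); pixel columns grow to the right and rows downward; lengths in mm; the calibration is good to about 2 mm. A picture is of the moment at which its call begins: read the wrist's pose just before it. camera_model takes no time and is no camera call; for the wrist camera it gives the pose at the moment of the call.
- close_job(): hands the job in; it is judged then, once.
Trained networks look in the newest picture that a camera, given by its name, has taken for a name from the list of things; names that differ only in an ending like _2 or _b are one class to them, and where a whole thing is asked for, a point or a joint stands for the part that bears it (a point fixed in the world has none). Each returns a list of dicts, best first, with "score" (0 to 1); they miss things now and then, are a little off and sometimes report something else, mostly with a low value. They report only what shows in the picture. A call takes as long as a camera call. They do not tell look-alikes from the thing itself.
- search_frame(camera, thing): "location" ([column, row] in pixels, amid what is visible of it).
- regions_of(camera, thing): "pixels" (384x512 bool, what is visible of it) and "location" ([column, row] in pixels, amid what is visible of it).
- pinpoint(camera, thing): "location" ([column, row] in pixels: a listed point, or the origin of a listed thing).
The state is a dict: "time": time; "joint_positions": joint angles; "dq": joint speeds; "tau": joint torques, N m; "tool_pos": TCP position; "tcp_rot": TCP orientation; "contact_force": force on the tool from outside, world axes, zero at the start; "moment": the same for the moment, N m; "grip_width": finger opening in mm; "finger_force": force on a finger pad.
Only numpy, scipy, OpenCV 4.12 (cv2) and the standard library are available. Lean on these libraries where they do the work, as an engineer would, in place of code of your own. Each camera call takes 0.05 s, during which the arm holds its last target. There are 200 camera calls.

## Working session

There is one attempt and no reset: what is moved stays moved. The work goes in short steps, Python scripts to look and compute and a shell command to move; the robot and the scene stay as the last step left them, time stands still between calls to the robot, and variables do not carry over. Pictures are saved under pics/ and viewed, at most 10 in all, crops included, and the job is handed in when it is done.

```bash
mkdir -p pics; cat > h.py <<'E'
import numpy as np, cv2
from plant import *
def ray(cam,px,m=None):
    m=m or camera_model(cam); f=192/np.tan(np.radians(m["fov_y"]/2))
    P=np.array(m["pose"]); d=P[:3,:3]@np.array([(px[0]-m["cx"])/f,-(px[1]-m["cy"])/f,-1.]); return P[:3,3],d
def at(cam,px,z,m=None):
    o,d=ray(cam,px,m); return o+d*(z-o[2])/d[2]
def proj(cam,p,m=None):
    m=m or camera_model(cam); f=192/np.tan(np.radians(m["fov_y"]/2)); P=np.array(m["pose"])
    c=P[:3,:3].T@(np.array(p)-P[:3,3]); return [m["cx"]-f*c[0]/c[2], m["cy"]+f*c[1]/c[2]]
def save(cam,name):
    im=capture(cam); cv2.imwrite("pics/"+name,im[:,:,::-1]); return im
E
python3 - <<'E'
from h import *
ims=[save(c,c+"0.png") for c in("scene","side","wrist")]
cv2.imwrite("pics/both.png",cv2.resize(np.hstack(ims[:2]),(800,300))[:,:,::-1])
for c in("scene","side","wrist"):
    m=camera_model(c); print(c,{k:(v if k!="pose" else np.round(v,2).tolist()) for k,v in m.items()})
    for t in("gauge","wide_pipe","narrow_pipe","plate"):
        z={"gauge":12}.get(t,0)
        for r in pinpoint(c,t): print(c,t,round(r["score"],2),np.round(r["location"]),np.round(at(c,r["location"],z)))
print(get_obs())
E
```

```text
scene {'fov_y': 52.73246477451231, 'cx': 249.5338411181318, 'cy': 188.32136397285345, 'pose': [[-0.89, 0.22, -0.39, -168.29], [-0.45, -0.48, 0.76, 1014.49], [-0.02, 0.85, 0.52, 945.29], [0.0, 0.0, 0.0, 1.0]]}
scene gauge 0.54 [269. 188.] [ 454. -373.   12.]
scene narrow_pipe 0.6 [171. 308.] [443. 392.   0.]
scene plate 0.76 [267. 192.] [ 456. -356.    0.]
side {'fov_y': 54.72179961717468, 'cx': 250.610940576861, 'cy': 194.04547532203398, 'pose': [[0.92, 0.13, -0.37, -41.66], [-0.39, 0.36, -0.85, -1308.35], [0.03, 0.92, 0.38, 615.37], [0.0, 0.0, 0.0, 1.0]]}
side gauge 0.9 [265. 244.] [ 426. -376.   12.]
side gauge 0.66 [338. 311.] [ 454. -731.   12.]
side narrow_pipe 0.59 [207. 171.] [471. 402.   0.]
side plate 0.71 [272. 243.] [ 458. -360.    0.]
wrist {'fov_y': 59.90578101525223, 'cx': 252.62635371702933, 'cy': 194.30223743660892, 'pose': [[1.0, -0.0, 0.0, 526.03], [-0.0, 0.96, 0.27, 73.2], [-0.0, -0.27, 0.96, 384.87], [0.0, 0.0, 0.0, 1.0]]}
{'time': 0.75, 'joint_positions': array([-1.46021314e-01,  3.41964775e-01,  1.52412299e+00,  1.79943277e-06,
        1.27539882e+00, -1.46019801e-01]), 'dq': array([ 9.42229148e-04, -2.58936371e-03, -4.48264887e-04,  5.88024770e-04,
       -8.18343301e-04, -4.33204257e-05]), 'tau': array([ 5.55958923e-04, -4.31056559e+01, -2.44462645e+01,  7.17358757e-02,
        4.79570974e-02,  7.95679307e-05]), 'tool_pos': array([5.25008501e+02, 1.03718874e-02, 2.26750765e+02]), 'tcp_rot': array([3.14148747e+00, 1.37294538e-05, 1.57079429e+00]), 'contact_force': array([ 0.3619795 , -0.55665149, -0.11413658]), 'moment': array([ 0.04411719,  0.0290128 , -0.02452587]), 'finger_force': 0.0, 'grip_width': 91.65701934271985}
```

View pics/both.png

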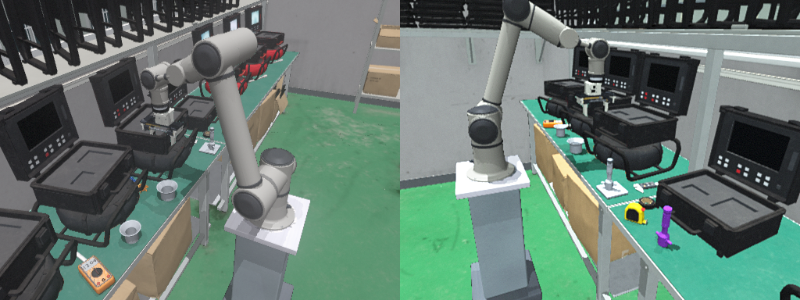

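The overview shows the gauge on a plate (side about 265,244), a purple look-alike in front (side about 338,300), and two pipes (scene about 213,240 and 167,297). I'll enlarge these to confirm.

```bash
python3 - <<'E'
from h import *
a=cv2.imread("pics/scene0.png");b=cv2.imread("pics/side0.png")
cv2.imwrite("pics/crop0.png",np.vstack([np.hstack([cv2.resize(a[215:325,130:263],(400,300)),cv2.resize(a[150:225,230:330],(400,300))]),np.hstack([cv2.resize(b[140:215,180:280],(400,300)),cv2.resize(b[190:325,220:400],(400,300))])]))
for c in("scene","side"):
    capture(c)
    for t in("wide_pipe","narrow_pipe","gauge","gauge_lock"):
        for r in regions_of(c,t):
            p=r["pixels"];ys,xs=np.nonzero(p); print(c,t,round(r["score"],2),np.round(r["location"]),xs.min(),xs.max(),ys.min(),ys.max(),np.round(at(c,r["location"],31 if "pipe" in t else 70)))
E
```

```text
scene wide_pipe 0.66 [216. 242.] 201 226 230 257 [460.  84.  31.]
scene narrow_pipe 0.69 [170. 298.] 153 180 282 311 [450. 381.  31.]
scene gauge 0.68 [272. 178.] 267 274 164 191 [ 434. -365.   70.]
side narrow_pipe 0.66 [206. 165.] 197 213 159 174 [464. 402.  31.]
side gauge 0.82 [340. 292.] 329 347 265 316 [ 451. -735.   70.]
side gauge 0.8 [268. 228.] 257 276 203 243 [ 433. -379.   70.]
side gauge_lock 0.53 [268. 206.] 266 271 204 207 [ 503. -229.   70.]
```

View pics/crop0.png

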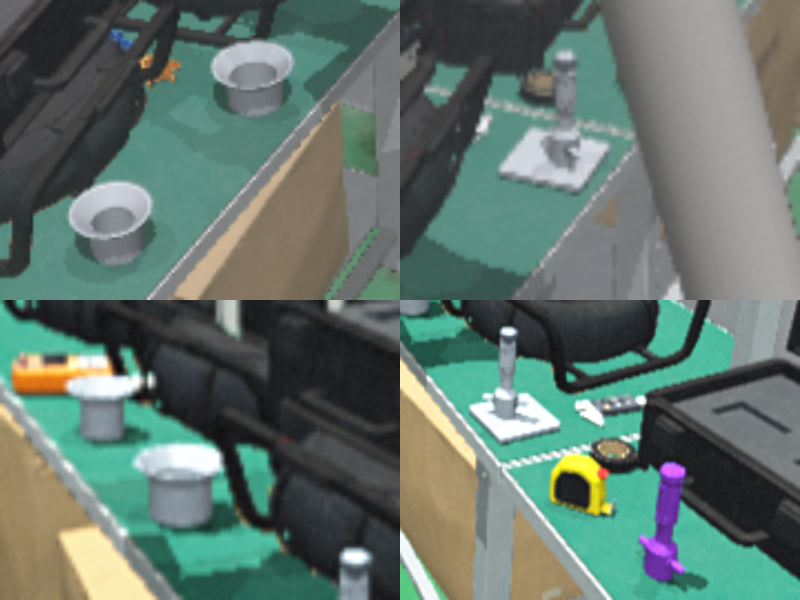

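Scene crop (top left): the pipe at scene (216,242) is wider in bore and body though farther from the camera, so it is wide_pipe, at about (460,84). The one at (170,298) is the narrow pipe. The steel gauge stands on the plate (side 265,230), and the purple one (side 338,300) is the decoy. Next I move toward the gauge.

```bash
python3 -m pendant '[0,-1,0,0,0,0,-1, 0,-1,0,0,0,0,-1, 0,-1,0,0,0,0,-1, -1,0,0,0,0,0,-1, -1,0,0,0,0,0,-1, -1,0,0,0,0,0,-1, -1,0,0,0,0,0,-1, -1,0,0,0,0,0,-1, -1,0,0,0,0,0,-1, -1,0,0,0,0,0,-1, -1,0,0,0,0,0,-1, -1,0,0,0,0,0,-1]'
cat > w.py <<'E'
import sys
from h import *
m=camera_model("wrist"); save("wrist",sys.argv[1]); print(np.round(m["pose"],3).tolist()); print(get_obs()["tool_pos"],get_obs()["tcp_rot"])
for a in sys.argv[2:]:
    t,z=a.split(":")
    for r in pinpoint("wrist",t): print("pin",t,round(r["score"],2),np.round(r["location"],1),np.round(at("wrist",r["location"],float(z),m),1))
    for r in regions_of("wrist",t):
        ys,xs=np.nonzero(r["pixels"]); print("reg",t,round(r["score"],2),np.round(r["location"],1),xs.min(),xs.max(),ys.min(),ys.max())
E
python3 w.py w1.png gauge:12 plate:0 tip_l:36 gauge_lock:141
```

```text
time: 2.45
tool_pos: [434.9, -271.3, 226.8]
tcp_rot: [3.141, 0.0, 1.571]
contact_force: [0.6, -0.2, -0.7]
grip_width: 92.1
finger_force: 0.0
[[1.0, 0.0, -0.0, 435.884], [-0.0, 0.963, 0.27, -198.077], [0.0, -0.27, 0.963, 384.927], [0.0, 0.0, 0.0, 1.0]]
[ 434.94728099 -275.49575553  226.65390393] [3.14098055 0.00317731 1.56878939]
pin gauge 0.97 [251.9 244.5] [ 435.  -365.8   12. ]
reg gauge 0.88 [256.1 258.6] 231 277 230 320
pin plate 0.84 [266.1 242.2] [ 452.7 -368.     0. ]
reg plate 0.6 [276.8 225.7] 222 307 201 264
pin tip_l 0.6 [228.8 232.7] [ 409.1 -340.6   36. ]
pin tip_l 0.38 [277.1 269.8] [ 464.3 -386.8   36. ]
reg tip_l 0.54 [273.8 261.6] 268 276 259 264Traceback (most recent call last):
  File "w.py", line 6, in <module>
    for r in pinpoint("wrist",t): print("pin",t,round(r["score"],2),np.round(r["location"],1),np.round(at("wrist",r["location"],float(z),m),1))
             ~~~~~~~~^^^^^^^^^^^
ValueError: it knows: gauge, narrow_pipe, plate, tip, wide_pipe
```

View pics/w1.png

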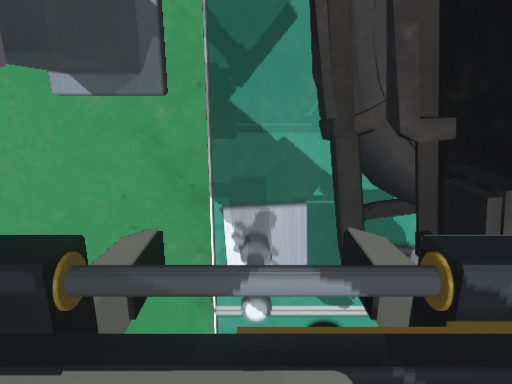

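Gauge in the wrist view: cap at (257,308), giving about (438,-363), with the plate under it. The case's frame is to its right, so I turn the gripper so its long side runs along y.

```bash
python3 -m pendant '[0,0,0,0,0,-1,-1, 0,0,0,0,0,-1,-1, 0,0,0,0,0,-1,-1, 0,0,0,0,0,-1,-1, 0,0,0,0,0,-1,-1, 0,0,0,0,0,-1,-1, 0,0,0,0,0,-1,-1, 0,0,0,0,0,-1,-1, 0,0,0,0,0,-1,-1, 0,0,0,0,0,-1,-1, 0,0,0,0,0,-1,-1, 0,0,0,0,0,-1,-1]' | sed -n 2,3p
python3 -m pendant '[0,0,0,0,0,-1,-1, 0,0,0,0,0,-1,-1, 0,0,0,0,0,-1,-1, 0,0,0,0,0,-1,-1, 0,0,0,0,0,-1,-1, 0,0,0,0,0,-1,-1, 0,0,0,0,0,-1,-1, 0,0,0,0,0,-1,-1, 0,0,0,0,0,-1,-1, 0,0,0,0,0,-1,-1, 0,-1,0,0,0,-0.5,-1, 0,-1,0,0,0,0,-1]' | sed -n 2,3p
python3 -m pendant '[0,-0.9,0,0,0,0,-1,0,0,0,0,0,0,-1]'|sed -n 1,3p
python3 w.py w2.png gauge:12 plate:0 tip:36
```

```text
tool_pos: [435.2, -268.8, 227.0]
tcp_rot: [3.141, 0.0, 2.413]
tool_pos: [434.5, -329.1, 227.4]
tcp_rot: [-3.141, 0.001, -3.137]
time: 5.4
tool_pos: [434.0, -358.8, 226.6]
tcp_rot: [-3.14, 0.0, 3.14]
[[0.001, -0.963, -0.269, 362.583], [1.0, 0.001, 0.002, -357.782], [-0.002, -0.269, 0.963, 384.687], [0.0, 0.0, 0.0, 1.0]]
[ 433.99363912 -357.09539332  226.50654367] [ 3.14125364e+00 -7.40035319e-05  3.14092681e+00]
pin gauge 0.76 [250.  170.9] [ 439.1 -361.4   12. ]
reg gauge 0.66 [247.6 190.4] 229 271 151 221
pin plate 0.57 [247.3 181.3] [ 454.1 -364.8    0. ]
reg plate 0.98 [232.6 175.1] 201 291 136 224
pin tip 0.57 [267.  148.5] [ 410.3 -343.3   36. ]
pin tip 0.41 [229.3 199.6] [ 466.1 -383.9   36. ]
reg tip 0.64 [261.4 156.9] 259 272 151 164
reg tip 0.41 [234.8 194.1] 229 236 188 199
```

View pics/w2.png

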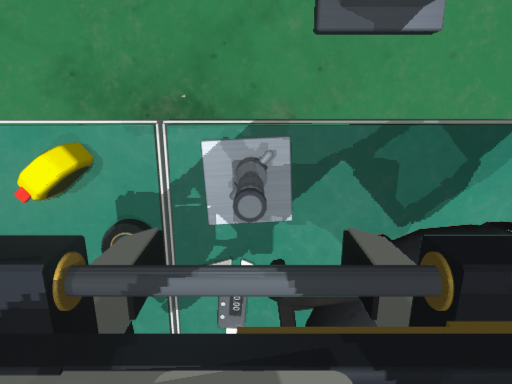

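The two tips (267,148) and (229,200) give a midpoint of (438,-363), and the cap (249,203) gives (436,-361). I'll grasp at (437.5,-361.5) with the TCP at z=88.

```bash
python3 -m pendant '[-0.12,-0.12,1,0,0,0,-1, 0,0,1,0,0,0,-1, 0,0,1,0,0,0,-1, 0,0,0.7,0,0,0,-1, 0,0,0.5,0,0,0,-1, 0,0,0.4,0,0,0,-1, 0,0,0,0,0,0,-1, 0,0,0,0,0,0,-1]'
python3 -m pendant '[0,0,0,0,0,0,0, 0,0,0,0,0,0,0.3, 0,0,0,0,0,0,1, 0,0,0,0,0,0,1, 0,0,0,0,0,0,1, 0,0,0,0,0,0,1, 0,0,0,0,0,0,1, 0,0,0,0,0,0,1, 0,0,0,0,0,0,1, 0,0,0,0,0,0,1]'
```

```text
time: 6.55
tool_pos: [437.9, -360.6, 89.3]
tcp_rot: [-3.141, 0.001, -3.141]
contact_force: [0.2, -0.1, 0.1]
grip_width: 91.6
finger_force: 0.0
time: 7.55
tool_pos: [437.6, -360.6, 88.7]
tcp_rot: [-3.142, 0.0, 3.142]
contact_force: [-0.6, -0.4, -0.9]
grip_width: 23.4
finger_force: 30.0
```

```bash
python3 -m pendant '[0,0,-0.4,0,0,0,1, 0,0,-1,0,0,0,1, 0,0,-1,0,0,0,1, 0,0,-1,0,0,0,1, 0,0,-0.6,0,0,0,1, 0,0,0,0,0,0,1]'
python3 -m pendant '[0,0.5,0,0,0,0,1, 0,1,0,0,0,0,1, 0,1,0,0,0,0,1, 0,1,0,0,0,0,1, 0,1,0,0,0,0,1, 0,1,0,0,0,0,1, 0,1,0,0,0,0,1, 0,1,0,0,0,0,1, 0,1,0,0,0,0,1, 0,1,0,0,0,0,1, 0,1,0,0,0,0,1, 0,1,0,0,0,0,1]'
python3 -m pendant '[0,0.5,0,0,0,0,1, 0,0,0,0,0,0,1, 0,0,0,0,0,0,1]'
python3 w.py w3.png wide_pipe:0 narrow_pipe:0
```

```text
time: 8.15
tool_pos: [438.5, -361.4, 212.0]
tcp_rot: [-3.137, 0.004, -3.142]
contact_force: [0.4, 0.0, -3.3]
grip_width: 23.3
finger_force: 30.0
time: 9.35
tool_pos: [435.8, -13.5, 207.3]
tcp_rot: [3.141, -0.003, -3.141]
contact_force: [0.1, 0.4, -4.1]
grip_width: 23.6
finger_force: 30.0
time: 9.65
tool_pos: [436.6, -0.1, 207.8]
tcp_rot: [3.141, -0.002, -3.14]
contact_force: [0.6, -1.0, -3.6]
grip_width: 23.2
finger_force: 30.0
[[-0.001, -0.964, -0.267, 365.514], [1.0, -0.001, -0.0, 0.499], [-0.0, -0.267, 0.964, 366.09], [0.0, 0.0, 0.0, 1.0]]
[436.86449051  -0.66045341 208.0022399 ] [-3.14152350e+00 -1.58747112e-03 -3.14126839e+00]
pin wide_pipe 0.61 [340.1 190.5] [462.3  99.9   0. ]
reg wide_pipe 0.92 [366.8 197.6] 308 411 152 235
```

View pics/w3.png

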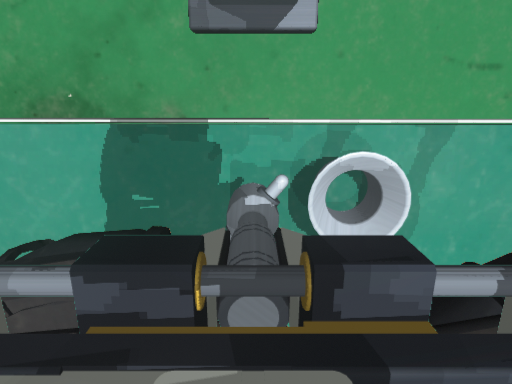

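The wide pipe's rim spans cols 308–411 with its top at row 152. The held gauge hangs upright at cols 228–280.

```bash
cat > fit.py <<'E'
import sys
from h import *
from scipy.optimize import least_squares
def rim(m,img_mask,z=62,r=50,x0=(460,90)):
    ys,xs=np.nonzero(img_mask)
    tgt=np.array([xs.min(),xs.max()+1,ys.min()])
    a=np.linspace(0,2*np.pi,90)
    def e(p):
        q=np.array([proj("wrist",[p[0]+r*np.cos(t),p[1]+r*np.sin(t),z],m) for t in a]); return [q[:,0].min()-tgt[0],q[:,0].max()-tgt[1],q[:,1].min()-tgt[2]]
    s=least_squares(e,x0); return s.x,s.fun
if __name__=="__main__":
    m=camera_model("wrist"); capture("wrist")
    for r in regions_of("wrist","wide_pipe"): print(r["score"],*rim(m,r["pixels"]))
    for t in pinpoint("wrist","tip"): print(t["score"],np.round(t["location"]))
    print(get_obs()["tool_pos"],get_obs()["tcp_rot"],proj("wrist",get_obs()["tool_pos"]+[0,0,-76],m))
E
python3 fit.py
```

```text
0.87 [459.11761304 101.78875621] [-0.56570364  0.56213088  0.04592977]
0.73 [283. 174.]
[437.57070108  -0.98563487 208.68555157] [-3.14155948e+00  1.26495460e-05  3.14073898e+00] [np.float64(252.05192097920926), np.float64(202.43709337447663)]
```

```bash
python3 -m pendant '[-0.3,0.6,0,0,0,0,1, -0.4,1,0,0,0,0,1, 0,1,0,0,0,0,1, 0,0.83,0,0,0,0,1, 0,0,0,0,0,0,1, 0,0,0,0,0,0,1, 0,0,0,0,0,0,1]'|sed -n 2,3p
python3 fit.py; python3 - <<'E'
from h import *
save("wrist","w4.png"); s=save("side","s4.png"); w=cv2.imread("pics/w4.png")
cv2.imwrite("pics/c4.png",np.hstack([cv2.resize(w,(400,300)),cv2.resize(s[90:210,150:310],(400,300))[:,:,::-1]]))
E
```

```text
tool_pos: [458.6, 101.6, 208.7]
tcp_rot: [-3.141, -0.0, 3.141]
0.59 [459.56196701 102.48151894] [-1.26153148  1.26081681  0.10225568]
0.91 [282. 174.]
[458.65585553 101.50973976 208.74472244] [-3.14142230e+00  1.17041970e-04  3.14027182e+00] [np.float64(251.6910011746987), np.float64(202.27537907424139)]
```

View pics/c4.png

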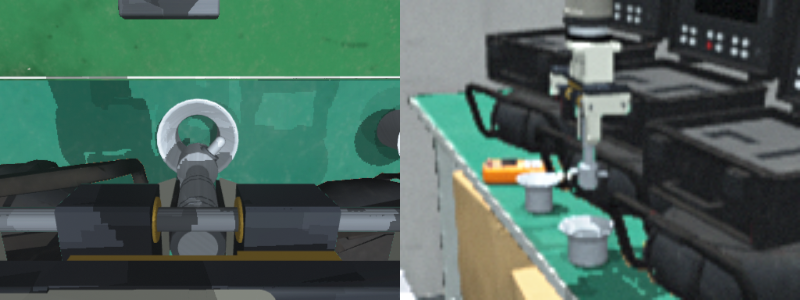

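The pipe is directly under the gauge (rim centred at about (459,102)). Left of it a case's handle tube ends at wrist px ~(183,212). I'll check its height against the gripper body before lowering.

```bash
python3 - <<'E'
from h import *
m=camera_model("wrist"); w=cv2.imread("pics/w4.png"); s=cv2.imread("pics/s4.png"); c=cv2.imread("pics/scene0.png")
x0,y0=170,110; S=cv2.resize(s[110:210,170:270],(400,400),interpolation=cv2.INTER_CUBIC)
C=cv2.resize(c[170:270,150:250],(400,400),interpolation=cv2.INTER_CUBIC)
for px,col in(((180,214),(0,0,255)),((440,246),(0,255,255))):
    for z in range(0,201,40):
        p=at("wrist",px,z,m); print(px,z,np.round(p))
        a=proj("side",p); cv2.circle(S,(int((a[0]-170)*4),int((a[1]-110)*4)),3,col,-1)
        a=proj("scene",p); cv2.circle(C,(int((a[0]-150)*4),int((a[1]-170)*4)),3,col,-1)
W=w[180:280].copy()
cv2.circle(W,(180,34),2,(0,0,255),-1);cv2.circle(W,(440,66),2,(0,255,255),-1)
cv2.imwrite("pics/c5.png",np.vstack([np.hstack([S,C]),cv2.resize(W,(800,156))]))
E
```

```text
(180, 214) 0 [513.  18.   0.]
(180, 214) 40 [500.  27.  40.]
(180, 214) 80 [486.  36.  80.]
(180, 214) 120 [472.  46. 120.]
(180, 214) 160 [458.  55. 160.]
(180, 214) 200 [445.  64. 200.]
(440, 246) 0 [554. 326.   0.]
(440, 246) 40 [536. 302.  40.]
(440, 246) 80 [518. 277.  80.]
(440, 246) 120 [500. 253. 120.]
(440, 246) 160 [481. 229. 160.]
(440, 246) 200 [463. 204. 200.]
```

View pics/c5.png

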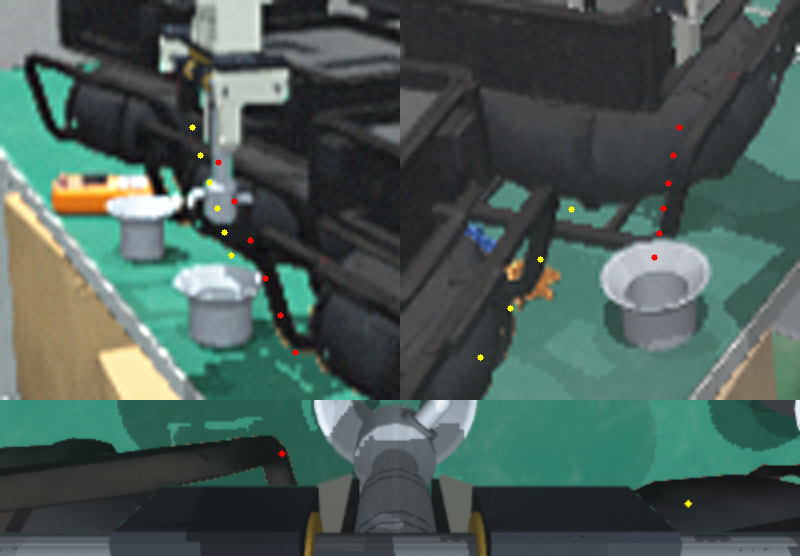

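The dots along the wrist ray meet the tube's bend at about z=120 in both views, so the bend is near (472,46). That is too near the gripper body (bottom at z≈141) with the body along y. Turning by 45° swings that end clear, so I turn and look again.

```bash
python3 -m pendant '[0,0,0,0,0,1,1, 0,0,0,0,0,1,1, 0,0,0,0,0,1,1, 0,0,0,0,0,1,1, 0,0,0,0,0,1,1, 0,0,0,0,0,1,1, 0,0,0,0,0,1,1, 0,0,0,0,0,1,1, 0,0,0,0,0,1,1, 0,0,0,0,0,1,1, 0,0,0,0,0,1,1, 0,0,0,0,0,0,1]'|sed -n 1,3p
python3 fit.py
python3 - <<'E'
from h import *
m=camera_model("wrist"); w=save("wrist","w6.png"); s=save("side","s6.png"); c=save("scene","sc6.png")
for z in range(60,180,20):
    p=[513-(513-458)*z/160,18+(55-18)*z/160,z]; a=proj("wrist",p,m); print(z,np.round(a)); 
    if 0<a[0]<511 and 0<a[1]<383: cv2.circle(w,(int(a[0]),int(a[1])),2,(255,0,0),-1)
# gripper body footprint corners at z=141 drawn in scene & side
o=get_obs(); yaw=o["tcp_rot"][2]; tx=np.array([np.cos(yaw),np.sin(yaw)]); ty=np.array([np.sin(yaw),-np.cos(yaw)])
print(tx,ty)
for im,n in((s,"side"),(c,"scene")):
    q=[proj(n,[*(np.array([459.,102])+i*37.5*tx+j*95*ty),141]) for i,j in((1,1),(1,-1),(-1,-1),(-1,1))]
    cv2.polylines(im,[np.int32(q)],True,(255,0,0),1)
S=cv2.resize(s[80:205,160:310],(480,400));C=cv2.resize(c[150:275,150:250],(320,400))
cv2.imwrite("pics/c6.png",np.hstack([S,C])[:,:,::-1]); cv2.imwrite("pics/w6d.png",w[:,:,::-1])
E
```

```text
time: 12.2
tool_pos: [458.6, 102.0, 208.7]
tcp_rot: [3.142, 0.0, 2.373]
0.76 [459.18149304 100.93035818] [-1.20333818  1.20385051  0.09772825]
0.56 [285. 173.]
[458.59068685 102.1690684  208.74041005] [3.14155566e+00 8.75972554e-05 2.37504537e+00] [np.float64(251.15974664302502), np.float64(202.95302719695894)]
60 [224. 251.]
80 [221. 253.]
100 [217. 254.]
120 [212. 256.]
140 [207. 258.]
160 [201. 260.]
[-0.71985916  0.69412015] [0.69412015 0.71985916]
```

View pics/c6.png

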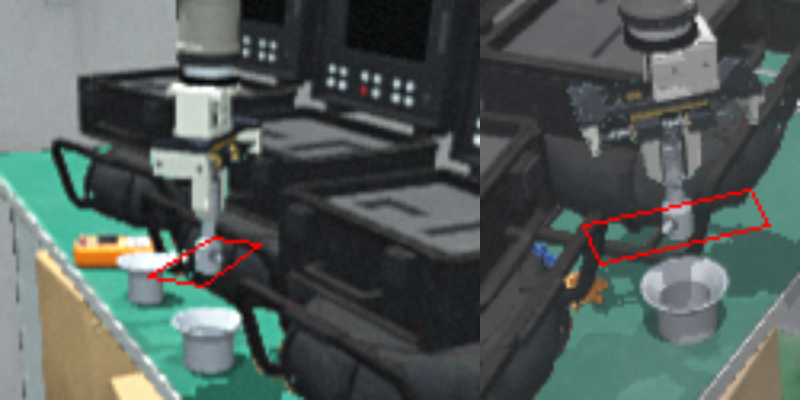

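View pics/w6d.png

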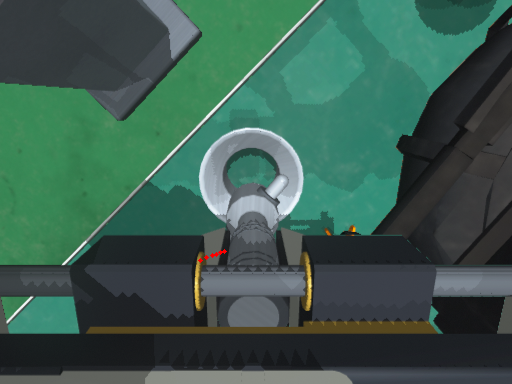

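The rim fit is still (459,101.5) under the gauge, which hangs straight above the pipe's mouth. At 45° the body's far end comes near the right-hand case's tube (px 375,235), so I turn back about 10° to 35°, which clears both sides. Then I lower slowly in stages, watching the force.

```bash
python3 -m pendant '[0,0,0,0,0,-1,1, 0,0,0,0,0,-1,1, 0,0,0.6,0,0,-0.3,1, 0,0,1,0,0,0,1, 0,0,0.7,0,0,0,1, 0,0,0.3,0,0,0,1, 0,0,0,0,0,0,1]'
python3 -m pendant '[0,0,0.25,0,0,0,1, 0,0,0.25,0,0,0,1, 0,0,0.2,0,0,0,1, 0,0,0,0,0,0,1]'
```

```text
time: 13.2
tool_pos: [458.0, 102.3, 129.9]
tcp_rot: [-3.14, -0.002, 2.534]
contact_force: [0.5, 0.1, -3.3]
grip_width: 23.8
finger_force: 30.0
time: 13.6
tool_pos: [458.1, 102.3, 109.1]
tcp_rot: [-3.141, -0.001, 2.534]
contact_force: [0.5, -0.4, -4.1]
grip_width: 23.9
finger_force: 30.0
```

```bash
python3 -m pendant '[0,0,0.2,0,0,0,1, 0,0,0.2,0,0,0,1, 0,0,0.2,0,0,0,1, 0,0,0,0,0,0,1]'
python3 -m pendant '[0,0,0.15,0,0,0,1, 0,0,0.15,0,0,0,1, 0,0,0,0,0,0,1]'
```

```text
time: 14.0
tool_pos: [457.9, 102.3, 90.9]
tcp_rot: [-3.14, -0.001, 2.534]
contact_force: [-0.5, 0.3, -3.1]
grip_width: 23.7
finger_force: 30.0
time: 14.3
tool_pos: [458.0, 102.3, 81.9]
tcp_rot: [-3.141, -0.001, 2.534]
contact_force: [-1.2, -0.5, -3.2]
grip_width: 23.6
finger_force: 30.0
```

```bash
python3 -m pendant '[0,0,0.1,0,0,0,1, 0,0,0.05,0,0,0,1, 0,0,0,0,0,0,1]'|grep -E "tool|force"
python3 -m pendant '[0,0,0.04,0,0,0,1, 0,0,0,0,0,0,1]'|grep -E "tool|force"
```

```text
tool_pos: [458.4, 102.3, 78.0]
contact_force: [-1.5, 0.5, -2.8]
finger_force: 30.0
tool_pos: [458.6, 102.3, 77.0]
contact_force: [-0.6, -0.8, -3.1]
finger_force: 30.0
```

```bash
python3 -m pendant '[0,0,0.04,0,0,0,1, 0,0,0,0,0,0,1]'|grep -E "tool|force"

```

```text
tool_pos: [458.9, 102.3, 76.6]
contact_force: [-1.9, -0.1, 3.1]
finger_force: 30.0
```

```bash
python3 -m pendant '[0,0,0,0,0,0,0.2, 0,0,0,0,0,0,-0.2, 0,0,0,0,0,0,-0.2, 0,0,0,0,0,0,-0.2, 0,0,0,0,0,0,-0.2, 0,0,0,0,0,0,-0.2]'
python3 -m pendant '[0,0,-0.5,0,0,0,-0.2, 0,0,-1,0,0,0,-0.2, 0,0,-1,0,0,0,-0.2, 0,0,-0.5,0,0,0,-0.2, 0,0,0,0,0,0,0.5, 0,0,0,0,0,0,1, 0,0,0,0,0,0,1, 0,0,0,0,0,0,1, 0,0,0,0,0,0,1, 0,0,0,0,0,0,1]'
python3 fit.py; python3 - <<'E'
from h import *
m=camera_model("wrist");im=save("wrist","w7.png"); print(proj("wrist",get_obs()["tool_pos"],m))
for z in(134,):
  p=get_obs()["tool_pos"].copy();p[2]=z;print(proj("wrist",p,m))
for r in regions_of("wrist","gauge"): ys,xs=np.nonzero(r["pixels"]);print(r["score"],xs.min(),xs.max(),ys.min(),ys.max())
cv2.imwrite("pics/w7c.png",cv2.resize(im[80:330,120:390],(780,600))[:,:,::-1][:600])
E
```

```text
time: 15.6
tool_pos: [458.6, 102.3, 75.8]
tcp_rot: [3.142, 0.0, 2.534]
contact_force: [-0.3, -0.1, -0.2]
grip_width: 55.2
finger_force: 0.0
time: 16.6
tool_pos: [458.4, 102.3, 165.4]
tcp_rot: [-3.141, -0.001, 2.534]
contact_force: [1.2, -0.0, -0.0]
grip_width: 11.7
finger_force: 0.0
0.76 [459.27310313 101.82386263] [-0.9072426   0.90911406  0.08456583]
0.37 [509.11771768  67.66761443] [-36.89981     36.97083259   3.4584238 ]
0.5 [266. 160.]
0.38 [235. 203.]
[458.52456165 102.31728028 165.66812539] [-3.14141368e+00 -1.52623029e-04  2.53424542e+00] [np.float64(251.2947562606534), np.float64(203.20392031593047)]
[np.float64(250.47840593970517), np.float64(246.30364560885616)]
[np.float64(250.83293984268428), np.float64(224.3631889614846)]
0.74 231 273 160 243
```

View pics/w7c.png

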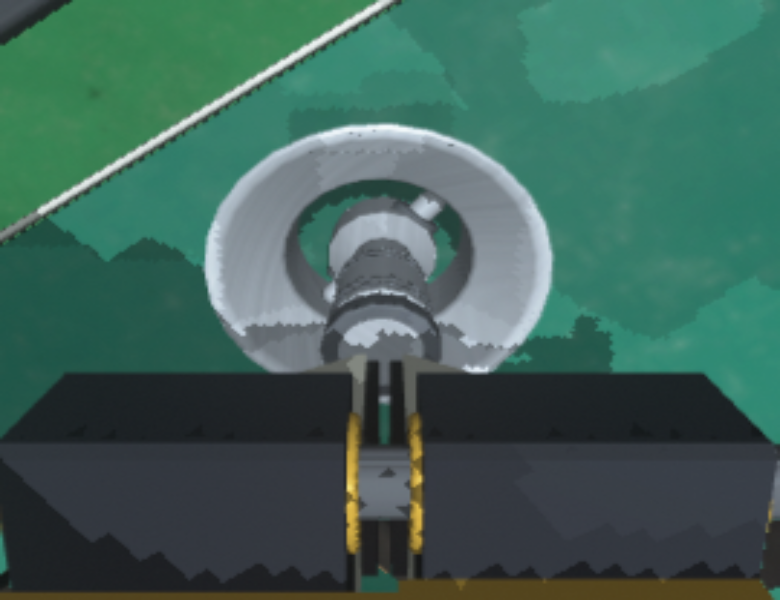

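The gauge stands upright, centred in the bore with both plungers on the wall. The cap (crop 380,340) is under the fingertips. Now I shut the fingers and press.

```bash
python3 -m pendant '[0,0,0.3,0,0,0,1, 0,0,0.3,0,0,0,1, 0,0,0.2,0,0,0,1, 0,0,0.1,0,0,0,1, 0,0,0,0,0,0,1, 0,0,0,0,0,0,1]'
python3 -m pendant '[0,0,0.07,0,0,0,1, 0,0,0.07,0,0,0,1, 0,0,0,0,0,0,1]'|grep -E "tool|force"
```

```text
time: 17.45
tool_pos: [458.7, 102.3, 138.9]
tcp_rot: [3.142, 0.0, 2.534]
contact_force: [-0.1, 1.0, -0.1]
grip_width: 0.4
finger_force: 0.0
tool_pos: [458.4, 102.3, 134.4]
contact_force: [0.6, 0.6, -0.4]
finger_force: 0.0
```

```bash
python3 -m pendant '[0,0,0.06,0,0,0,1, 0,0,0.05,0,0,0,1, 0,0,0,0,0,0,1]'|grep -E "tool|force"
python3 -m pendant '[0,0,0.04,0,0,0,1, 0,0,0,0,0,0,1]'|grep -E "tool|force"
```

```text
tool_pos: [458.6, 102.3, 131.2]
contact_force: [0.7, 0.2, -0.1]
finger_force: 0.0
tool_pos: [458.5, 102.3, 130.0]
contact_force: [0.0, 0.1, 0.5]
finger_force: 0.0
```

```bash
python3 -m pendant '[0,0,0.04,0,0,0,1, 0,0,0,0,0,0,1]'|grep -E "tool|contact"
python3 -m pendant '[0,0,0.04,0,0,0,1, 0,0,0,0,0,0,1]'|grep -E "tool|contact"
```

```text
tool_pos: [458.8, 102.4, 129.2]
contact_force: [-0.5, 0.1, 3.4]
tool_pos: [459.6, 102.5, 129.1]
contact_force: [-2.8, -0.2, 11.2]
```

The cap bottomed out at z=129 (134−5 mm) with 11 N. Now I back off, open and regrasp.

```bash
python3 -m pendant '[0,0,0,0,0,0,1, 0,0,-0.3,0,0,0,1, 0,0,-0.8,0,0,0,1, 0,0,-0.2,0,0,0,-0.2, 0,0,0,0,0,0,-0.2, 0,0,0,0,0,0,-0.2, 0,0,0,0,0,0,-0.2, 0,0,0,0,0,0,-0.2, 0,0,0,0,0,0,-0.2]'
python3 -m pendant '[0,0,0.7,0,0,0,-0.2, 0,0,0.8,0,0,0,-0.2, 0,0,0.7,0,0,0,-0.2, 0,0,0.4,0,0,0,-0.2, 0,0,0.22,0,0,0,-0.2, 0,0,0,0,0,0,-0.2]'
```

```text
time: 19.55
tool_pos: [458.3, 102.3, 166.2]
tcp_rot: [-3.141, -0.001, 2.534]
contact_force: [-0.1, 0.2, 0.1]
grip_width: 44.0
finger_force: 0.0
time: 20.15
tool_pos: [458.1, 102.3, 81.4]
tcp_rot: [-3.141, -0.001, 2.534]
contact_force: [0.1, -0.0, -0.3]
grip_width: 55.1
finger_force: 0.0
```

```bash
python3 -m pendant '[0,0,0.12,0,0,0,-0.2, 0,0,0,0,0,0,0.4, 0,0,0,0,0,0,1, 0,0,0,0,0,0,1, 0,0,0,0,0,0,1, 0,0,0,0,0,0,1, 0,0,0,0,0,0,1]'
python3 -m pendant '[0,0,-0.1,0,0,0,1, 0,0,-0.2,0,0,0,1, 0,0,-0.3,0,0,0,1, 0,0,-0.5,0,0,0,1, 0,0,-0.5,0,0,0,1, 0,0,-0.8,0,0,0,1, 0,0,-1,0,0,0,1, 0,0,-0.8,0,0,0,1, 0,0,0,0,0,0,1, 0,0,0,0,0,0,1]'
python3 fit.py
```

```text
time: 20.85
tool_pos: [458.7, 102.3, 78.8]
tcp_rot: [3.141, 0.0, 2.534]
contact_force: [0.0, -0.5, 2.3]
grip_width: 24.3
finger_force: 30.0
time: 21.85
tool_pos: [458.4, 102.3, 204.4]
tcp_rot: [3.141, 0.0, 2.534]
contact_force: [-0.4, -0.0, -4.4]
grip_width: 24.2
finger_force: 30.0
0.8 [458.99739502 101.41892845] [-0.93207582  0.93143762  0.07659011]
0.83 [283. 178.]
[457.62784906 102.28729276 203.07649125] [-3.13978679e+00 -2.33700633e-03  2.53418134e+00] [np.float64(250.470615680384), np.float64(201.5937042603591)]
```

```bash
python3 -m pendant '[0,0,0,0,0,-1,1, 0,0,0,0,0,-1,1, 0,0,0,0,0,-1,1, 0,0,0,0,0,-1,1, 0,0,0,0,0,-1,1, 0,0,0,0,0,-1,1, 0,0,0,0,0,-1,1, 0,0,0,0,0,-1,1, 0,0,0,0,0,-0.7,1, 0.37,-0.4,0,0,0,0,1, 0,-1,0,0,0,0,1, 0,-1,0,0,0,0,1]'|sed -n 2,3p
python3 -m pendant '[0,-1,0,0,0,0,1, 0,-1,0,0,0,0,1, 0,-1,0,0,0,0,1, 0,-1,0,0,0,0,1, 0,-1,0,0,0,0,1, 0,-1,0,0,0,0,1, 0,-1,0,0,0,0,1, 0,-1,0,0,0,0,1, 0,-1,0,0,0,0,1, 0,-1,0,0,0,0,1, 0,-0.6,0,0,0,0,1, 0,-0.2,0,0,0,0,1]'|sed -n 2,3p
python3 -m pendant '[0,0,0,0,0,0,1, 0,0,0,0,0,0,1]'|sed -n 2,3p
python3 w.py w8.png plate:0 tip:0
```

```text
tool_pos: [446.5, 30.0, 203.3]
tcp_rot: [3.141, -0.003, -3.14]
tool_pos: [447.0, -294.9, 203.3]
tcp_rot: [3.14, -0.001, 3.14]
tool_pos: [447.4, -292.4, 204.2]
tcp_rot: [3.14, -0.001, -3.141]
[[-0.001, -0.963, -0.268, 376.101], [1.0, -0.0, -0.001, -291.905], [0.001, -0.268, 0.963, 362.375], [0.0, 0.0, 0.0, 1.0]]
[ 447.51323196 -292.32484639  204.38294814] [ 3.14071128e+00 -3.43516813e-04 -3.14052978e+00]
pin plate 0.76 [189. 171.] [ 450.3 -362.     0. ]
reg plate 0.86 [186.8 172.4] 133 233 125 221
pin tip 0.73 [282.6 176.3] [ 456.3 -258.2    0. ]
reg tip 0.75 [273.4 184.4] 266 287 176 196
```

The plate is centred at about (450,-364), matching the earlier fix. I'll set the gauge down there.

```bash
python3 -m pendant '[0,-0.8,0,0,0,0,1, 0,-1,0,0,0,0,1, -0.05,-0.58,0,0,0,0,1, 0,0,0.5,0,0,0,1, 0,0,1,0,0,0,1, 0,0,1,0,0,0,1, 0,0,0.6,0,0,0,1, 0,0,0.4,0,0,0,1, 0,0,0.1,0,0,0,1, 0,0,0,0,0,0,1]'|grep -E "tool|contact"
python3 -m pendant '[0,0,0.05,0,0,0,1, 0,0,0,0,0,0,1]'|grep -E "tool|contact"
```

```text
tool_pos: [449.3, -365.1, 96.8]
contact_force: [0.9, 0.3, -3.4]
tool_pos: [449.4, -365.4, 96.0]
contact_force: [0.2, -0.6, -3.3]
```

```bash
python3 -m pendant '[0,0,0.07,0,0,0,1, 0,0,0.05,0,0,0,1, 0,0,0,0,0,0,1]'|grep -E "tool|contact"
python3 -m pendant '[0,0,0.04,0,0,0,1, 0,0,0,0,0,0,1]'|grep -E "tool|contact"
```

```text
tool_pos: [448.9, -365.0, 91.3]
contact_force: [-0.7, 0.0, -4.0]
tool_pos: [449.3, -365.4, 90.8]
contact_force: [-0.2, -1.2, 0.0]
```

```bash
python3 -m pendant '[0,0,0.02,0,0,0,1, 0,0,0,0,0,0,1]'|grep -E "tool|contact"
python3 -m pendant '[0,0,0,0,0,0,0.3, 0,0,0,0,0,0,-0.2, 0,0,0,0,0,0,-0.2, 0,0,0,0,0,0,-0.2, 0,0,0,0,0,0,-0.2, 0,0,0,0,0,0,-0.2]'|grep -E "tool|contact|width"
python3 -m pendant '[0,0,-0.5,0,0,0,-0.2, 0,0,-1,0,0,0,-0.2, 0,0,-1,0,0,0,-0.2, 0,0,-1,0,0,0,-0.2, 0,0,-1,0,0,0,-0.2, 0,0,0,0,0,0,-0.2, 0,0,0,0,0,0,-0.2]'|grep -E "time|tool|contact"
python3 w.py w9.png gauge:12 plate:0 tip:36; python3 - <<'E'
from h import *
for c in("side","scene"):
    save(c,c+"9.png")
    for t in("wide_pipe","narrow_pipe","gauge"):
        for r in regions_of(c,t):
            ys,xs=np.nonzero(r["pixels"]); print(c,t,round(r["score"],2),xs.min(),xs.max(),ys.min(),ys.max())
E
```

```text
tool_pos: [449.5, -365.6, 90.7]
contact_force: [-0.7, 0.8, 5.4]
tool_pos: [449.0, -365.0, 89.5]
contact_force: [-0.8, -0.1, 0.1]
grip_width: 55.2
time: 28.05
tool_pos: [449.0, -365.1, 224.9]
contact_force: [-0.1, 0.3, -0.9]
[[0.0, -0.963, -0.27, 377.497], [1.0, -0.0, 0.001, -364.245], [-0.001, -0.27, 0.963, 383.006], [0.0, 0.0, 0.0, 1.0]]
[ 448.66700759 -364.68423317  223.85290826] [ 3.14066141e+00 -7.56590799e-04 -3.14155259e+00]
pin gauge 0.77 [252.  167.1] [ 449.5 -365.4   12. ]
reg gauge 0.72 [254.4 185.3] 231 274 148 216
pin plate 0.66 [253.7 166.9] [ 451.6 -363.4    0. ]
pin tip 0.51 [269.1 146.4] [ 423.  -347.5   36. ]
pin tip 0.51 [232.9 196.8] [ 477.5 -386.    36. ]
reg tip 0.68 [265.2 153.6] 262 274 148 161
reg tip 0.58 [235.  190.7] 231 238 185 196
side wide_pipe 0.56 214 235 177 196
side narrow_pipe 0.7 198 212 159 174
side gauge 0.84 263 277 205 242
side gauge 0.58 328 347 264 316
scene wide_pipe 0.66 200 226 230 257
scene wide_pipe 0.46 265 272 163 190
scene narrow_pipe 0.56 153 180 282 311
scene gauge 0.54 265 272 163 190
```

The tip-to-tip estimate on the plate is about 66 mm, where a locked gauge should read 56, so I need to check whether it stayed locked. I'll compare the plunger silhouettes on green before (w3) and after (w8).

```bash
python3 - <<'E'
from h import *
for n in("w3.png","w8.png"):
    h=cv2.cvtColor(cv2.imread("pics/"+n),cv2.COLOR_BGR2HSV)[165:215,222:300]
    g=(h[:,:,1]<70)
    print(n)
    for r in range(0,50,2): print(165+r,''.join('#' if v else '.' for v in g[r]))
E
```

```text
w3.png
165 ..............................................................................
167 ..............................................................................
169 ..............................................................................
171 ..............................................................................
173 ..............................................................................
175 .........................................................######...............
177 ......................................................############............
179 ....................................................###############...........
181 ...................................................################...........
183 ............................######...............#################............
185 ....................#####################......##################.............
187 .................###########################.##################...............
189 ...............###############################################................
191 ..........
[... 2363 characters left out ...]
#############.......................
199 #######################################################.......................
201 #########################################################.....................
203 #########################################################.....................
205 #######################################################.......................
207 #######################################################.......................
209 #######################################################.......................
211 ########################################################......................
213 ########################################################......................
```

The silhouettes are identical, so the plungers are at their free length and the lock did not hold. I'll check the cap's height numerically (w2 before, w9 now).

```bash
python3 - <<'E'
from h import *
f=192/np.tan(np.radians(59.90578/2))
m0=camera_model("wrist")
def mk(P): d=dict(m0); d["pose"]=np.vstack([P,[0,0,0,1]]); return d
M={"w2.png":(mk([[0.001,-0.963,-0.269,362.583],[1,0.001,0.002,-357.782],[-0.002,-0.269,0.963,384.687]]),(437.8,-361.5)),
"w9.png":(mk([[0,-0.963,-0.27,377.497],[1,0,0.001,-364.245],[-0.001,-0.27,0.963,383.006]]),(449.2,-365.2))}
for n,(m,g) in M.items():
    im=cv2.imread("pics/"+n); gr=cv2.cvtColor(im,cv2.COLOR_BGR2GRAY).astype(int)
    print(n,"proj foot",np.round(proj("wrist",[*g,12],m),1),"captop up/down near & far rows",[np.round(proj("wrist",[g[0]+s*13,g[1],z],m),1) for z in(146,141) for s in(-1,1)])
    print("grip top 130 near/far",[np.round(proj("wrist",[g[0]+s*12,g[1],130],m),1) for s in(-1,1)])
    c=int(round(proj("wrist",[*g,140],m)[0]))
    for k in(-6,0,6): print(k,list(zip(range(170,226,1),gr[170:226,c+k])).__str__().replace("np.int64","").replace("(","").replace(")","") if 0 else ' '.join(map(str,gr[165:226,c+k])))
    row=int(proj("wrist",[*g,146],m)[1]); 
    for r in range(row-4,row+6,2): print(r,' '.join(map(str,gr[r,c-26:c+27])))
    cv2.imwrite("pics/z_"+n,cv2.resize(im[140:230,215:290],None,fx=6,fy=6))
E
```

```text
w2.png proj foot [250.1 169.9] captop up/down near & far rows [array([248.3, 188.5]), array([248.5, 221.6]), array([248.4, 186.8]), array([248.6, 219.3])]
grip top 130 near/far [array([248.6, 184.6]), array([248.8, 213.5])]
-6 96 96 96 96 95 96 95 95 93 83 72 65 63 67 70 71 72 72 71 65 65 68 80 93 55 47 51 66 69 69 69 75 107 121 121 120 119 121 121 120 120 120 121 121 122 120 121 121 120 120 116 91 67 67 69 85 119 109 69 71 71
0 93 94 94 94 94 92 75 72 71 65 71 67 73 73 73 72 71 64 67 63 77 93 80 46 47 51 60 64 69 75 100 119 121 122 121 120 121 122 121 120 119 120 121 121 120 120 121 122 123 121 120 121 114 78 67 67 71 85 72 72 74
6 92 92 92 93 92 92 90 78 68 66 64 67 68 70 70 71 71 69 65 66 62 72 81 58 45 49 58 64 71 70 72 89 119 121 120 119 119 121 123 121 121 121 122 121 119 119 120 121 121 121 119 109 73 68 67 74 97 100 73 72 72
201 152 153 153 152 153 153 152 151 151 145 104 72 69 69 68 74 102 119 122 121 119 119 120 121 122 122 121 119 120 122 122 121 119 119 119 120 118 93 74 70 70 69 60 88 117 119 120 120 121 121 121 121 122
203 148 148 149 148 148 148 148 148 148 139 88 68 6
[... 1949 characters left out ...]
129 129 130 131 130 129 128 104 78 74 74 70 105 128 131 131 131 131 132 131 132 131
201 156 156 157 157 158 158 153 131 127 120 76 71 72 72 79 124 129 130 131 130 129 129 129 130 130 130 130 128 128 129 130 131 130 129 129 130 131 130 109 79 75 74 70 99 128 132 132 132 133 133 133 133 133
203 161 162 162 162 163 163 157 133 130 131 98 73 71 72 73 113 129 129 128 129 131 130 130 129 129 129 130 130 130 130 128 129 129 131 132 130 129 130 94 76 74 74 71 99 126 129 129 129 129 129 129 130 129
205 161 161 161 161 160 160 153 131 127 127 123 80 72 74 73 90 122 128 129 130 130 129 131 131 130 130 130 129 130 130 130 130 128 128 129 130 131 113 80 75 75 74 84 123 127 127 128 128 128 128 128 128 128
```

The image evidence on the cap is ambiguous (it may be down). I'll probe it gently with shut fingers: first contact at z≈146 means up, at ≈141 means down.

```bash
python3 -m pendant '[0,0,1,0,0,0,1, 0,0,0.8,0,0,0,1, 0,0,0.5,0,0,0,1, 0,0,0,0,0,0,1, 0,0,0,0,0,0,1, 0,0,0.1,0,0,0,1, 0,0,0,0,0,0,1]'|grep -E "time|tool|contact|width"
python3 -m pendant '[0,0,0.06,0,0,0,1, 0,0,0,0,0,0,1]'|grep -E "tool|contact"
```

```text
time: 29.5
tool_pos: [449.2, -365.3, 153.3]
contact_force: [1.0, 0.7, 0.1]
grip_width: 3.5
tool_pos: [449.0, -365.1, 151.0]
contact_force: [0.2, 0.0, 0.6]
```

```bash
python3 -m pendant '[0,0,0.1,0,0,0,1, 0,0,0,0,0,0,1]'|grep -E "tool|contact|width"
python3 -m pendant '[0,0,0.06,0,0,0,1, 0,0,0,0,0,0,1]'|grep -E "tool|contact"
python3 -m pendant '[0,0,0.03,0,0,0,1, 0,0,0,0,0,0,1]'|grep -E "tool|contact"
```

```text
tool_pos: [448.8, -364.9, 147.5]
contact_force: [-0.4, -0.4, 0.6]
grip_width: 0.6
tool_pos: [448.9, -364.9, 145.8]
contact_force: [-0.2, -0.2, -0.8]
tool_pos: [449.0, -365.0, 145.0]
contact_force: [0.1, -0.1, 0.1]
```

```bash
for i in 1; do python3 -m pendant '[0,0,0.04,0,0,0,1, 0,0,0,0,0,0,1]'|grep -E "tool|contact"; done
python3 -c "
from h import *
for i in range(3): capture('side'); o=get_obs(); print(o['tool_pos'][2],o['contact_force'])"
python3 -m pendant '[0,0,0.03,0,0,0,1, 0,0,0,0,0,0,1]'|grep -E "tool|contact"
```

```text
tool_pos: [448.9, -365.0, 143.8]
contact_force: [1.1, 0.3, -0.1]
143.8533261826579 [ 0.08191639 -0.29995494 -0.28696279]
143.90897773632213 [-0.00186228  0.53665264 -0.58238432]
143.94319300564746 [-0.08730985  0.17666866 -0.12594684]
tool_pos: [449.0, -365.0, 142.9]
contact_force: [-0.3, -1.2, -0.3]
```

```bash
python3 -m pendant '[0,0,0.03,0,0,0,1, 0,0,0,0,0,0,1]'|grep -E "tool|contact"
python3 -m pendant '[0,0,0.03,0,0,0,1, 0,0,0,0,0,0,1]'|grep -E "tool|contact"
```

```text
tool_pos: [448.9, -365.0, 142.0]
contact_force: [0.5, 0.5, -0.3]
tool_pos: [449.0, -365.1, 141.3]
contact_force: [-0.7, 0.3, 0.7]
```

```bash
python3 -m pendant '[0,0,-0.5,0,0,0,1, 0,0,-0.3,0,0,0,-0.2, 0,0,0,0,0,0,-0.2, 0,0,0,0,0,0,-0.2, 0,0,0,0,0,0,-0.2, 0,0,0,0,0,0,-0.2, 0,0,0.6,0,0,0,-0.2, 0,0,0.7,0,0,0,-0.2, 0,0,0.28,0,0,0,-0.2, 0,0,0,0,0,0,-0.2]'|grep -E "tool|contact|width"
python3 -m pendant '[0,0,0,0,0,0,0.4, 0,0,0,0,0,0,1, 0,0,0,0,0,0,1, 0,0,0,0,0,0,1, 0,0,0,0,0,0,1, 0,0,0,0,0,0,1]'|grep -E "tool|contact|width"
python3 -m pendant '[0,0,-0.05,0,0,0,1, 0,0,-0.05,0,0,0,1, 0,0,0,0,0,0,1]'|grep -E "tool|contact|width"
```

```text
tool_pos: [448.3, -364.4, 116.4]
contact_force: [1.2, -0.2, -0.4]
grip_width: 54.6
tool_pos: [449.2, -365.3, 118.3]
contact_force: [0.2, 0.1, 3.6]
grip_width: 24.8
tool_pos: [448.8, -364.8, 120.5]
contact_force: [0.2, -0.6, -4.8]
grip_width: 24.7
```

```bash
python3 -m pendant '[0,0,-0.1,0,0,0,1, 0,0,-0.15,0,0,0,1, 0,0,0,0,0,0,1, 0,0,0,0,0,0,1]'|grep -E "tool|contact|width"
python3 w.py w10.png gauge:19 tip:43; python3 - <<'E'
from h import *
h=cv2.cvtColor(cv2.imread("pics/w10.png"),cv2.COLOR_BGR2HSV)
E
```

```text
tool_pos: [449.1, -365.1, 128.6]
contact_force: [-0.2, -0.5, -4.5]
grip_width: 25.1
[[0.0, -0.963, -0.269, 377.601], [1.0, -0.0, 0.001, -364.35], [-0.001, -0.269, 0.963, 286.669], [0.0, 0.0, 0.0, 1.0]]
[ 448.96635698 -365.05341153  128.40481679] [-3.14150109e+00  1.63855380e-04  3.14157608e+00]
pin gauge 0.87 [253.8 195.9] [ 453.9 -363.6   19. ]
reg gauge 0.82 [252.7 222. ] 224 284 167 264
pin tip 0.6 [222.1 235.9] [ 479.8 -388.6   43. ]
pin tip 0.51 [277. 167.] [ 424.7 -346.4   43. ]
pin tip 0.26 [252.4 197.1] [ 448.  -364.7   43. ]
reg tip 0.72 [270.4 177.3] 265 283 167 187
reg tip 0.51 [231.5 226.2] 223 233 218 233
```

```bash
python3 -m pendant '[0,0,0.12,0,0,0,1, 0,0,0,0,0,0,1, 0,0,0,0,0,0,1]'|grep -E "tool|contact"
python3 -m pendant '[0,0,0.06,0,0,0,1, 0,0,0,0,0,0,1]'|grep -E "tool|contact"
python3 -m pendant '[0,0,0.04,0,0,0,1, 0,0,0,0,0,0,1]'|grep -E "tool|contact"
```

```text
tool_pos: [448.9, -365.0, 124.5]
contact_force: [-0.4, -0.1, -3.8]
tool_pos: [448.9, -365.0, 122.7]
contact_force: [0.7, 0.6, -3.9]
tool_pos: [448.9, -365.0, 121.6]
contact_force: [0.1, -0.1, -4.0]
```

```bash
python3 -m pendant '[0,0,0.04,0,0,0,1, 0,0,0,0,0,0,1]'|grep -E "tool|contact"
python3 -m pendant '[0,0,0.04,0,0,0,1, 0,0,0,0,0,0,1]'|grep -E "tool|contact"
python3 -m pendant '[0,0,0.02,0,0,0,1, 0,0,0,0,0,0,1]'|grep -E "time|tool|contact"
```

```text
tool_pos: [448.9, -365.0, 120.4]
contact_force: [-0.3, -0.9, -3.7]
tool_pos: [448.9, -365.0, 119.2]
contact_force: [0.3, 0.1, -4.4]
time: 35.1
tool_pos: [449.0, -365.0, 118.7]
contact_force: [-0.2, 0.9, -3.6]
```

The gauge lifts bodily by its cap without the cap moving. To settle the cap's state numerically, I'll reproduce the geometry of w7 (taken before pressing, TCP 165.7 above the foot) over the plate and compare pixel rows.

```bash
python3 -m pendant '[0,0,0.01,0,0,0,0.4, 0,0,0,0,0,0,-0.2, 0,0,0,0,0,0,-0.2, 0,0,0,0,0,0,-0.2, 0,0,0,0,0,0,-0.2, 0,0,-0.4,0,0,0,-0.2, 0,0,-0.8,0,0,0,-0.2, 0,0,-0.78,0,0,0,1, 0,0,0,0,0,0,1, 0,0,0,0,0,0,1, 0,0,0,0,0,0,1]'|grep -E "time|tool|width|contact"
python3 - <<'E'
from h import *
print(get_obs()["tool_pos"]); save("wrist","w11.png"); print(get_obs()["tool_pos"])
for r in pinpoint("wrist","tip"): print(r["score"],r["location"])
for n in("w7.png","w11.png"):
    g=cv2.cvtColor(cv2.imread("pics/"+n),cv2.COLOR_BGR2GRAY)
    for c in(244,250,256): print(n,c,' '.join(map(str,g[160:245,c])))
    for r in(205,215): print(n,'row',r,' '.join(map(str,g[r,222:282])))
E
```

```text
time: 36.2
tool_pos: [448.6, -364.6, 177.2]
contact_force: [0.2, 0.1, -0.4]
grip_width: 27.7
[ 448.59128053 -364.62490928  177.17404262]
[ 448.55091723 -364.63442865  176.94974427]
0.67 [273.9, 155.5]
0.41 [231.0, 209.8]
w7.png 244 57 63 88 93 92 94 94 97 96 111 169 182 181 181 180 180 178 178 176 175 174 170 133 93 89 87 87 94 95 96 96 97 96 97 94 83 93 90 97 87 98 126 178 101 67 58 59 62 99 116 109 107 107 114 153 189 194 193 190 189 189 191 181 117 103 102 104 115 133 133 133 133 133 133 133 133 133 132 128 123 95 96 96 96 95
w7.png 250 57 61 80 98 98 99 100 98 117 180 188 186 185 183 175 175 175 177 175 140 101 101 101 97 86 96 81 101 101 102 102 102 102 101 96 80 100 100 93 103 145 212 90 60 61 61 69 111 110 108 107 107 127 185 191 193 192 191 178 138 193 182 116 102 102 103 104 104 105 97 59 31 30 31 31 30 30 30 29 30 30 28 28 29 28
w7.png 256 58 58 71 94 79 75 78 93 112 158 176 174 174 174 173 173 172 172 170 155 104 99 98 101 110 102 94 99 100 100 100 100 101 99 92 77 107 100 104 101 112 167 170 67 60 58 62 99 119 111 112 112 116 147 191 190 188 176 115 103 104 103 102 102 10
[... 1209 characters left out ...]
7 107 106 106 101 85 82 82 80 76 74 75 77 83 83 82 83 83 82 80 73 74 78 69 78 74 52 52 52 58 70 70 70 71 71 82 112 114 113 112 113 115 115 114 114 113 114 115 114 113 112 113 114 115 115 115 113 114 114 115 116 109 70 68 77 76 79 83 82 82
w11.png row 205 141 141 141 141 142 121 104 112 120 126 131 136 139 120 75 72 70 55 53 52 54 54 56 60 65 66 70 69 70 69 70 70 70 69 70 69 69 64 58 54 53 52 52 55 66 70 66 131 139 139 138 139 139 139 139 139 139 140 140 140
w11.png row 215 134 135 134 136 136 136 136 137 138 138 134 74 68 70 69 69 67 67 82 111 114 113 114 115 116 116 115 114 114 114 115 115 115 114 113 112 113 113 114 115 115 99 74 67 67 68 67 68 55 48 133 141 141 142 142 142 143 144 144 144
```

Features on the body line up exactly, while the cap edge is 2–2.5 px higher (≈5 mm). So the cap is down, yet the plungers sprang out to 68 mm: it never clamped. I'll repeat the gauging and press firmly to the stop, stopping if the plungers refuse to go in.

```bash
python3 -m pendant '[0,0,0,0,0,0,-0.2, 0,0,0,0,0,0,-0.2, 0,0,0,0,0,0,-0.2, 0,0,0,0,0,0,-0.2, 0,0,0.8,0,0,0,-0.2, 0,0,0.9,0,0,0,-0.2, 0,0,0.8,0,0,0,-0.2, 0,0,0.42,0,0,0,-0.2, 0,0,0,0,0,0,-0.2, 0,0,0,0,0,0,0.4, 0,0,0,0,0,0,1, 0,0,0,0,0,0,1]'|grep -E "tool|width|contact"
python3 -m pendant '[0,0,0,0,0,0,1, 0,0,0,0,0,0,1, 0,0,0,0,0,0,1, 0,0,-0.4,0,0,0,1, 0,0,-1,0,0,0,1, 0,0,-1,0,0,0,1, 0,0,-1,0,0,0,1, 0,0,-0.6,0,0,0,1, 0,0.6,0,0,0,0,1, 0,1,0,0,0,0,1, 0,1,0,0,0,0,1, 0,1,0,0,0,0,1]'|grep -E "time|tool|width|contact"
```

```text
tool_pos: [449.5, -365.6, 91.5]
contact_force: [-0.4, 0.2, -0.3]
grip_width: 35.5
time: 38.7
tool_pos: [448.4, -255.7, 210.2]
contact_force: [0.2, -0.4, -4.2]
grip_width: 24.5
```

```bash
python3 -m pendant '[-0.32,1,0,0,0,0,1, 0,1,0,0,0,0,1, 0,1,0,0,0,0,1, 0,1,0,0,0,0,1, 0,1,0,0,0,0,1, 0,1,0,0,0,0,1, 0,1,0,0,0,0,1, 0,1,0,0,0,0,1, 0,1,0,0,0,0,1, 0,1,0,0,0,0,1, 0,1,0,0,0,0,1, 0,0.95,0,0,0,0,1]'|grep -E "tool|width|contact"
python3 -m pendant '[0,0,0,0,0,1,1, 0,0,0,0,0,1,1, 0,0,0,0,0,1,1, 0,0,0,0,0,1,1, 0,0,0,0,0,1,1, 0,0,0,0,0,1,1, 0,0,0,0,0,1,1, 0,0,0,0,0,1,1, 0,0,0,0,0,0.7,1, 0,0,0,0,0,0,1, 0,0,0,0,0,0,1]'|grep -E "time|tool|rot|contact"; python3 fit.py
```

```text
tool_pos: [457.9, 102.7, 210.4]
contact_force: [-0.4, -0.2, -3.5]
grip_width: 24.6
time: 41.0
tool_pos: [458.3, 101.4, 210.3]
tcp_rot: [-3.141, -0.0, 2.536]
contact_force: [-0.7, 0.5, -4.1]
0.87 [287. 173.]
[458.46195609 101.40626124 210.25427462] [-3.14148915e+00 -8.43960030e-05  2.53494738e+00] [np.float64(251.30691866923274), np.float64(203.0701103881325)]
```

```bash
python3 -m pendant '[0,0,0.6,0,0,0,1, 0,0,1,0,0,0,1, 0,0,0.8,0,0,0,1, 0,0,0.5,0,0,0,1, 0,0,0.3,0,0,0,1, 0,0,0.1,0,0,0,1, 0,0,0,0,0,0,1]'|grep -E "tool|contact"
python3 -m pendant '[0,0,0.15,0,0,0,1, 0,0,0.15,0,0,0,1, 0,0,0,0,0,0,1]'|grep -E "tool|contact"
python3 -m pendant '[0,0,0.15,0,0,0,1, 0,0,0.1,0,0,0,1, 0,0,0,0,0,0,1]'|grep -E "tool|contact"
```

```text
tool_pos: [458.8, 101.5, 111.4]
contact_force: [0.4, -0.4, -3.3]
tool_pos: [458.5, 101.4, 102.1]
contact_force: [-0.4, -0.6, -1.5]
tool_pos: [458.1, 101.3, 94.2]
contact_force: [-0.1, -0.9, -3.3]
```

The plungers go into the bore freely, so it wasn't locked. I continue down.

```bash
python3 -m pendant '[0,0,0.2,0,0,0,1, 0,0,0.18,0,0,0,1, 0,0,0.06,0,0,0,1, 0,0,0,0,0,0,1]'|grep -E "tool|contact"
python3 -m pendant '[0,0,0.05,0,0,0,1, 0,0,0,0,0,0,1]'|grep -E "tool|contact"
```

```text
tool_pos: [458.2, 101.4, 80.9]
contact_force: [-0.9, -0.7, -3.6]
tool_pos: [458.5, 101.4, 79.9]
contact_force: [-0.8, -1.0, -4.2]
```

```bash
python3 -m pendant '[0,0,0.04,0,0,0,1, 0,0,0.03,0,0,0,1, 0,0,0,0,0,0,1]'|grep -E "tool|contact"

```

```text
tool_pos: [459.3, 101.4, 78.9]
contact_force: [-1.4, -1.5, 4.9]
```

```bash
python3 -m pendant '[0,0,0,0,0,0,0.3, 0,0,0,0,0,0,-0.2, 0,0,0,0,0,0,-0.2, 0,0,0,0,0,0,-0.2, 0,0,-0.4,0,0,0,-0.2, 0,0,-0.8,0,0,0,-0.2, 0,0,-0.9,0,0,0,-0.2, 0,0,-0.5,0,0,0,0.5, 0,0,0,0,0,0,1, 0,0,0,0,0,0,1, 0,0,0,0,0,0,1, 0,0,0,0,0,0,1]'|grep -E "tool|contact|width"
python3 -m pendant '[0,0,0,0,0,0,1, 0,0,0.3,0,0,0,1, 0,0,0.3,0,0,0,1, 0,0,0.1,0,0,0,1, 0,0,0,0,0,0,1, 0,0,0,0,0,0,1]'|grep -E "tool|contact|width"
```

```text
tool_pos: [458.0, 101.4, 154.9]
contact_force: [0.9, -0.1, 0.6]
grip_width: 19.4
tool_pos: [458.6, 101.5, 134.8]
contact_force: [-0.3, 0.2, -0.2]
grip_width: -0.1
```

```bash
python3 -m pendant '[0,0,0.1,0,0,0,1, 0,0,0.08,0,0,0,1, 0,0,0.03,0,0,0,1, 0,0,0,0,0,0,1]'|grep -E "tool|contact|width"
python3 -m pendant '[0,0,0.04,0,0,0,1, 0,0,0,0,0,0,1, 0,0,0,0,0,0,1]'|grep -E "tool|contact|width"
```

```text
tool_pos: [459.0, 101.5, 129.2]
contact_force: [-0.0, -0.4, 4.6]
grip_width: 0.3
tool_pos: [459.8, 101.6, 129.0]
contact_force: [-1.7, -0.5, 12.3]
grip_width: 0.3
```

```bash
python3 -m pendant '[0,0,0.02,0,0,0,1, 0,0,0,0,0,0,1, 0,0,0,0,0,0,1, 0,0,0,0,0,0,1]'|grep -E "time|tool|contact|width"
```

```text
time: 46.25
tool_pos: [460.2, 101.6, 129.0]
contact_force: [-2.2, -0.0, 15.7]
grip_width: 0.3
```

```bash
python3 -m pendant '[0,0,-0.2,0,0,0,1, 0,0,-0.8,0,0,0,1, 0,0,0,0,0,0,-0.2, 0,0,0,0,0,0,-0.2, 0,0,0,0,0,0,-0.2, 0,0,0,0,0,0,-0.2, 0,0,0,0,0,0,-0.2, 0,0,0.5,0,0,0,-0.2, 0,0,0.8,0,0,0,-0.2, 0,0,0.8,0,0,0,-0.2, 0,0,0.4,0,0,0,-0.2, 0,0,0.12,0,0,0,-0.2]'|grep -E "tool|contact|width"
python3 -m pendant '[0,0,0,0,0,0,-0.2, 0,0,0,0,0,0,-0.2]'|grep -E "time|tool|contact|width"
python3 - <<'E'
from h import *
save("wrist","w12.png")
for r in pinpoint("wrist","tip"): print(r["score"],r["location"])
E
```

```text
tool_pos: [457.5, 101.4, 76.6]
contact_force: [-0.1, -0.2, 1.1]
grip_width: 55.1
time: 47.65
tool_pos: [459.0, 101.5, 78.8]
contact_force: [0.2, -0.2, 0.0]
grip_width: 55.1
0.68 [277.3, 178.2]
```

```bash
python3 -m pendant '[0,0,0,0,0,0,0.4, 0,0,0,0,0,0,1, 0,0,0,0,0,0,1, 0,0,0,0,0,0,1, 0,0,0,0,0,0,1, 0,0,-0.15,0,0,0,1, 0,0,-0.3,0,0,0,1, 0,0,-0.5,0,0,0,1, 0,0,-0.8,0,0,0,1, 0,0,-1,0,0,0,1, 0,0,-1,0,0,0,1, 0,0,-0.5,0,0,0,1]'|grep -E "time|tool|contact|width"
python3 - <<'E'
from h import *
save("wrist","w13.png")
for r in pinpoint("wrist","tip"): print(r["score"],r["location"])
for n in("w12.png","w13.png"):
    h=cv2.cvtColor(cv2.imread("pics/"+n),cv2.COLOR_BGR2GRAY)[165:205:2,255:295]; print(n)
    for r in h: print(' '.join(f"{v:3d}" for v in r[::2]))
E
```

```text
time: 48.95
tool_pos: [459.3, 101.6, 208.8]
contact_force: [0.3, 0.3, -4.3]
grip_width: 24.2
0.59 [283.0, 175.4]
w12.png
120 123 122 123 123 122 121 120 118 118 121 121 122 121 122 122 123 123 122 131
121 122 121 121 121 120 118 119 119 120 120 120 121 122 122 122 123 124 123 123
121 120 119 119 117 118 120 119 119 120 121 121 121 121 121 122 122 122 124 124
118 117 117 118 119 118 119 119 119 120 121 121 120 121 122 123 123 125 125 125
116 118 117 118 119 118 118 120 120 120 120 121 122 123 124 124 124 123 122 123
 89 104 113 114 118 118 119 120 120 121 121 122 121 120 121 121 121 122 123 123
 54  55  55  58  63  85 113 120 120 119 119 119 120 120 122 122 121 121 122 121
 55  55  57  57  56  56  57  70 106 117 119 118 119 119 119 119 120 121 122 122
 80  57  56  54  55  56  56  57  82  85  99 118 119 122 122 125 126 126 126 126
 96  94  91  69  69  54  56  81 150 100 102  91 120 122 123 123 124 123 123 124
 95  92  61  56  87  61 113 150 172 186 105 101  90 113 123 124 124 124 125 125
 96  60  74  62  57 111 146 171 184 197 139 182 108  79  97 123 123 125 125 125
 97  73  82  89  63
[... 1528 characters left out ...]
  83 107 156 189 209 223 225 218 203 173 142 171 170 170 168
103  71  76  87  64  83 148 177 206 221 225 219 206 177 147 172 171 170 171 170
105  90  87  94  95  89 173 202 219 225 220 208 182 152 174 172 174 174 174 173
104 103 100 101 106 102 103 205 226 220 210 185 146 176 174 175 176 176 176 175
166 143 115 110 102 107 111 107 217 212 190 148 178 177 175 176 177 178 177 174
183 182 178 177 169 127 110 117  86 176 147 168 183 178 178 178 178 178 177 187
181 181 178 185 187 179 144 105 116  84  63  68 180 179 179 180 180 179 179 206
181 182 179 186 186 178 178 160 103 112  96  68 111 181 180 181 181 180 194 215
181 182 180 186 186 178 177 180 164 107 100  86 159 184 181 183 182 183 210 219
```

It sprang out again. No robot time passes while I check whether the cap is still down in the held view (w4 cap up vs w8, w13).

```bash
python3 - <<'E'
from h import *
for n in("w3.png","w4.png","w8.png","w10.png","w13.png"):
    g=cv2.cvtColor(cv2.imread("pics/"+n),cv2.COLOR_BGR2GRAY)
    print(n,' '.join(map(str,g[280:345,252])))
    for r in(305,315): print('   row',r,' '.join(map(str,g[r,205:300:2])))
E
```

```text
w3.png 66 66 66 66 66 67 65 66 65 64 64 63 63 62 61 57 76 107 108 109 110 109 108 108 108 108 108 109 110 111 109 108 107 107 107 108 108 109 109 110 110 109 109 108 109 109 102 73 73 73 74 73 71 57 25 27 25 26 25 26 26 26 27 25 26
   row 305 24 80 84 83 85 84 38 47 62 62 61 61 60 83 109 108 107 107 108 109 110 110 109 107 109 109 109 110 109 106 106 107 107 109 108 77 60 60 61 61 62 47 55 84 83 85 85 48
   row 315 23 64 84 84 84 84 51 59 60 59 60 72 110 110 109 109 108 107 109 109 109 110 109 107 107 107 109 109 110 109 107 109 109 109 110 108 107 69 60 60 60 60 69 84 84 84 84 32
w4.png 67 66 66 66 66 66 66 80 119 118 116 115 113 111 108 89 91 106 108 108 110 108 108 108 108 107 107 108 110 110 109 108 107 107 107 107 108 109 110 109 109 109 109 109 108 108 103 73 73 74 73 73 71 56 25 27 26 27 26 25 26 26 25 26 25
   row 305 23 80 84 84 83 84 38 47 62 62 61 60 59 83 108 108 107 107 107 107 109 110 109 107 108 108 108 110 109 106 106 107 108 108 108 79 61 60 61 61 62 47 56 84 84 85 84 48
   row 315 23 64 84 83 84 83 51 59 59 59 59 72 109 109 109 109 108 107 108 108 109 109 109 108 10
[... 1174 characters left out ...]
 254 254 254 254 254 254 241 130 130 130 128 127 126 126 126 125 123 53 26 38 38 37 87 91 91 91 90
w13.png 120 120 120 120 120 120 120 118 116 116 113 112 110 108 103 77 90 107 108 106 106 105 105 105 105 106 106 107 107 107 107 105 106 106 107 107 108 108 108 107 106 106 106 108 108 104 91 72 71 71 71 72 70 57 34 34 34 35 34 33 34 33 34 33 33
   row 305 51 81 83 82 82 60 34 55 58 58 58 59 103 106 107 108 107 106 106 106 107 107 106 107 105 105 105 106 107 108 106 105 106 105 107 107 76 60 60 60 59 33 32 79 82 83 82 83
   row 315 24 82 82 82 82 70 33 33 30 58 61 61 61 78 106 106 106 107 108 107 106 108 108 107 106 106 106 107 107 107 106 105 104 105 104 63 59 60 60 62 31 31 32 81 82 83 82 82
```

Comparing w9 and w13 with w7 and w11, the cap is only partly down after each regrasp. My grasps after pressing read about 0.7 mm wider, so the pads must have caught the lowered cap's 26 mm edge and pulled it back up. The fix is to press again, then regrip about 11 mm lower so the pads stay off the cap. There are 23 s left, enough for one quick cycle.

```bash
python3 -m pendant '[0,0,1,0,0,0,1, 0,0,1,0,0,0,1, 0,0,1,0,0,0,1, 0,0,0.5,0,0,0,1, 0,0,0.3,0,0,0,1, 0,0,0.2,0,0,0,1, 0,0,0.15,0,0,0,1, 0,0,0.06,0,0,0,1, 0,0,0.03,0,0,0,1, 0,0,0,0,0,0,1, 0,0,0,0,0,0,1]'|grep -E "time|tool|contact|width"
```

```text
time: 50.15
tool_pos: [458.7, 101.5, 78.9]
contact_force: [-0.6, -0.0, -2.7]
grip_width: 24.2
```

```bash
python3 -m pendant '[0,0,0.02,0,0,0,0.1, 0,0,0,0,0,0,0.1, 0,0,0,0,0,0,0.1, 0,0,-0.5,0,0,0,0.1, 0,0,-1,0,0,0,0.1, 0,0,-1,0,0,0,0.5, 0,0,0,0,0,0,1, 0,0,0,0,0,0,1, 0,0,0,0,0,0,1, 0,0,0.3,0,0,0,1, 0,0,0.2,0,0,0,1, 0,0,0,0,0,0,1]'|grep -E "time|tool|contact|width"
```

```text
time: 51.35
tool_pos: [457.5, 101.4, 136.2]
contact_force: [-0.4, 0.1, 1.1]
grip_width: 0.7
```

```bash
python3 -m pendant '[0,0,0.15,0,0,0,1, 0,0,0.1,0,0,0,1, 0,0,0.07,0,0,0,1, 0,0,0.03,0,0,0,1, 0,0,0,0,0,0,1, 0,0,0,0,0,0,1]'|grep -E "time|tool|contact|width"
```

```text
time: 51.95
tool_pos: [459.9, 101.6, 129.1]
contact_force: [-1.2, 0.6, 11.8]
grip_width: 0.5
```

```bash
python3 -m pendant '[0,0,-0.3,0,0,0,1, 0,0,-0.7,0,0,0,0.1, 0,0,0,0,0,0,0.1, 0,0,0,0,0,0,0.1, 0,0,0,0,0,0,0.1, 0,0,0.6,0,0,0,0.1, 0,0,1,0,0,0,0.1, 0,0,0.8,0,0,0,0.1, 0,0,0.4,0,0,0,0.1, 0,0,0.12,0,0,0,0.1, 0,0,0.05,0,0,0,0.1, 0,0,0,0,0,0,0.1]'|grep -E "time|tool|contact|width"
```

```text
time: 53.15
tool_pos: [458.8, 101.5, 68.5]
contact_force: [-0.4, -0.2, 0.3]
grip_width: 41.1
```

Grip and lift straight out (same time check of the tip).

```bash
python3 -m pendant '[0,0,0,0,0,0,1, 0,0,0,0,0,0,1, 0,0,0,0,0,0,1, 0,0,0,0,0,0,1, 0,0,-0.15,0,0,0,1, 0,0,-0.3,0,0,0,1, 0,0,-0.5,0,0,0,1, 0,0,-0.8,0,0,0,1, 0,0,-1,0,0,0,1, 0,0,-1,0,0,0,1, 0,0,-0.6,0,0,0,1, 0,0,-0.1,0,0,0,1]'|grep -E "time|tool|contact|width"
python3 - <<'E'
from h import *
save("wrist","w14.png")
for r in pinpoint("wrist","tip"): print(r["score"],r["location"])
h=cv2.cvtColor(cv2.imread("pics/w14.png"),cv2.COLOR_BGR2HSV)[:,:,1][155:205:2,222:300]
for r in h: print(''.join('#' if v<70 else '.' for v in r))
E
```

```text
time: 54.35
tool_pos: [459.5, 101.7, 204.3]
contact_force: [-0.2, -0.0, -3.3]
grip_width: 23.2
0.65 [277.2, 180.3]
########.........................................###########################..
######.............................................##########################.
#####................................................#########################
####.................................................#########################
####..................................................########################
###...................................................########################
###...................................................########################
###...................................................########################
####..................................................########################
####.................................................#########################
#####................................................#########################
######..............................................##########################
######...............................
[... 289 characters left out ...]
####.....###########################################################
##############################################################################
##############################################################################
##############################################################################
##############################################################################
##############################################################################
#############################################################################.
############################################################################..
##########################################################################....
```

Locked this time: the tip stayed in at (277,180) and the grip width is 23.2 (grip only). Back to the plate.

```bash
python3 -m pendant '[0,0,0,0,0,-1,1, 0,0,0,0,0,-1,1, 0,0,0,0,0,-1,1, 0,0,0,0,0,-1,1, 0,0,0,0,0,-1,1, 0,0,0,0,0,-1,1, 0,0,0,0,0,-1,1, 0,0,0,0,0,-1,1, 0,0,0,0,0,-0.7,1, 0.33,-0.6,0,0,0,0,1, 0,-1,0,0,0,0,1, 0,-1,0,0,0,0,1]'|sed -n 1,3p
python3 -m pendant '[0,-1,0,0,0,0,1, 0,-1,0,0,0,0,1, 0,-1,0,0,0,0,1, 0,-1,0,0,0,0,1, 0,-1,0,0,0,0,1, 0,-1,0,0,0,0,1, 0,-1,0,0,0,0,1, 0,-1,0,0,0,0,1, 0,-1,0,0,0,0,1, 0,-1,0,0,0,0,1, 0,-1,0,0,0,0,1, 0,-1,0,0,0,0,1]'|sed -n 1,3p
python3 -m pendant '[0,-0.6,0,0,0,0,1, 0,-0.3,0,0,0,0,1, 0,0,0,0,0,0,1, 0,0,0,0,0,0,1]'|sed -n 1,4p
```

```text
time: 55.65
tool_pos: [447.4, 23.1, 200.2]
tcp_rot: [3.141, -0.003, -3.14]
time: 56.85
tool_pos: [447.9, -337.1, 199.7]
tcp_rot: [3.139, -0.002, 3.141]
time: 57.25
tool_pos: [448.4, -362.4, 200.9]
tcp_rot: [3.14, -0.001, -3.141]
contact_force: [0.6, 0.4, -3.7]
```

```bash
python3 -m pendant '[0,0,0.6,0,0,0,1, 0,0,1,0,0,0,1, 0,0,1,0,0,0,1, 0,0,0.8,0,0,0,1, 0,0,0.35,0,0,0,1, 0,0,0.12,0,0,0,1, 0,0,0,0,0,0,1, 0,0,0,0,0,0,1]'|grep -E "time|tool|contact"
python3 -m pendant '[0,0,0.04,0,0,0,1, 0,0,0.03,0,0,0,1, 0,0,0,0,0,0,1]'|grep -E "time|tool|contact"
```

```text
time: 58.05
tool_pos: [449.4, -364.0, 87.1]
contact_force: [-0.1, -0.0, -3.7]
time: 58.35
tool_pos: [448.7, -363.7, 83.9]
contact_force: [0.4, -0.3, -3.9]
```

```bash
python3 -m pendant '[0,0,0.06,0,0,0,1, 0,0,0.03,0,0,0,1, 0,0,0,0,0,0,1]'|grep -E "time|tool|contact"
python3 -m pendant '[0,0,0.03,0,0,0,1, 0,0,0,0,0,0,1]'|grep -E "time|tool|contact"
```

```text
time: 58.65
tool_pos: [448.7, -363.6, 80.9]
contact_force: [-0.8, 0.1, -3.0]
time: 58.85
tool_pos: [448.8, -363.7, 80.8]
contact_force: [-1.4, 1.4, 4.0]
```

Contact with the plate. Release, rise clear and check.

```bash
python3 -m pendant '[0,0,0,0,0,0,0.3, 0,0,0,0,0,0,-0.2, 0,0,0,0,0,0,-0.2, 0,0,0,0,0,0,-0.2, 0,0,0,0,0,0,-0.2, 0,0,-0.4,0,0,0,-0.2, 0,0,-0.8,0,0,0,-0.2, 0,0,-1,0,0,0,-0.2, 0,0,-1,0,0,0,-0.2, 0,0,-1,0,0,0,-0.2, 0,0,-0.6,0,0,0,-0.2, 0,0,0,0,0,0,-0.2]'|grep -E "time|tool|contact|width"
python3 w.py w15.png gauge:12 tip:36; python3 - <<'E'
from h import *
for c in("scene","side"):
    capture(c)
    for t in("wide_pipe","narrow_pipe"):
        for r in regions_of(c,t)[:1]:
            ys,xs=np.nonzero(r["pixels"]); print(c,t,round(r["score"],2),xs.min(),xs.max(),ys.min(),ys.max())
E
```

```text
time: 60.05
tool_pos: [449.7, -364.6, 227.9]
contact_force: [-0.0, 0.1, 0.5]
grip_width: 54.6
[[-0.0, -0.962, -0.274, 377.54], [1.0, -0.002, 0.005, -363.067], [-0.005, -0.274, 0.962, 385.667], [0.0, 0.0, 0.0, 1.0]]
[ 449.03490013 -363.94096963  225.60817448] [-3.13916644e+00  2.32402241e-03 -3.14154080e+00]
pin gauge 0.74 [250.8 168.3] [ 453.  -367.2   12. ]
pin tip 0.4 [240.  190.8] [ 473.1 -378.7   36. ]
pin tip 0.39 [268.7 146.9] [ 425.3 -348.1   36. ]
reg tip 0.48 [265.8 153.6] 263 273 148 158
scene wide_pipe 0.84 200 226 230 257
side wide_pipe 0.69 215 233 177 195
side narrow_pipe 0.49 197 211 160 174
```

The tips now read about 56.8 mm apart (bore 56), the gauge stands upright on the plate, and the pipes have not moved.

```bash
python3 -c "
from plant import *
print(close_job())"
```

```text
the job is handed in; nothing more can be done
None
```

The job is handed in at about 60 s: the gauge stands upright on the plate with its cap pressed down, locked at about 56.8 mm by camera (bore 56 mm), and both pipes stand where they were; the first two tries came out unlocked (most likely my grip caught the cap), so I gauged again and regripped lower.

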